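# Set the drying tray stop and shingle the washed guide pads

### The job

Get the drying tray ready and load it: slide the tray's end stop until the face that looks onto the empty tray floor is in line with the scribed mark, then turn both wing knobs clockwise until fully tight. After that lay every washed white guide pad lengthwise along the middle of the tray like roof tiles, working away from the stop: the first flat on the floor with its end against the stop, each next one overlapping the one before by half its length, with its other end down on the tray floor. Keep the two green bottles on either side of the tray standing.

Things in the scene. Friction and masses are not known exactly. Their poses are not given: they have to be found in the camera images.
- tray: grey enamelled drying tray, fixed to the bench, 430 mm long (its own y) and 156 mm wide (its own x). Origin at the centre of its underside, z up, x points away from the robot. Floor top at 6 mm above the bench; rims 8 mm wide, 14 mm above the bench along both long sides and the -y end. The sliding end stop is at the +y part; the pads go on the bare floor on the -y side of it, 140 mm wide between rims
- stop_face (a point): centre of the upright face of the sliding aluminium end stop, the face that the first pad lies against, 26 mm above the bench; axes as the tray's. The stop is an angle piece: the upright, 116 mm across the tray, 10 mm thick (from this point to 10 mm on the +y side), from the tray floor to 46 mm above the bench, good to grip across its thickness at the middle; behind it (+y) its slotted foot, 110 mm long, top 11 mm above the bench, lies under the two wing knobs
- stop (a joint): how far the end stop has been slid along its slots towards the tray's -y, 0 to 0.062 m; it resists with about 5 N of friction and stays where it is left. The foot's slots run past the fixed bolts of the knobs; turning a knob does not move the stop
- mark_line (a point): a thin black line (2 mm) scribed straight across the tray floor and both rims; this point is 26 mm above the bench over the middle of the line, axes as the tray's. The stop is on the mark when stop_face is in line with it along the tray's y
- knob_near (a joint): turn of the wing knob nearer the robot (tray's -x side): 0 loose, grows clockwise seen from above, fully tight against its end stop at 1.4 rad; about 0.08 N m of friction, stays where it is left. At 0 the wing lies along the tray's x
- knob_far (a joint): the same for the wing knob farther from the robot (tray's +x side)
- knob_near_grip (a point): on the axis of the near wing knob, 37 mm above the bench, at the height to grip; its x axis runs along the wing and turns with it. The black wing is 44 mm long, 12 mm thick, from 17 to 51 mm above the bench. The knobs' axes stand 80 mm apart and 43 mm behind stop_face when joint stop is 0
- knob_far_grip (a point): the same for the far wing knob
- pad1: loose white plastic guide pad, 80 x 46 x 10 mm, 0.05 kg, a broad grey groove with two screw holes along its upper face; lies flat on the bench at the start, somewhere between the robot and the tray. All pads are alike. Origin at its centre (5 mm above the bench when flat); own x along its 80 mm length, y across its 46 mm width, z up. Absent in some starts
- pad2: loose white plastic guide pad, 80 x 46 x 10 mm, 0.05 kg, a broad grey groove with two screw holes along its upper face; lies flat on the bench at the start, somewhere between the robot and the tray. All pads are alike. Origin at its centre (5 mm above the bench when flat); own x along its 80 mm length, y across its 46 mm width, z up. Absent in some starts
- pad3: loose white plastic guide pad, 80 x 46 x 10 mm, 0.05 kg, a broad grey groove with two screw holes along its upper face; lies flat on the bench at the start, somewhere between the robot and the tray. All pads are alike. Origin at its centre (5 mm above the bench when flat); own x along its 80 mm length, y across its 46 mm width, z up. Absent in some starts
- pad4: loose white plastic guide pad, 80 x 46 x 10 mm, 0.05 kg, a broad grey groove with two screw holes along its upper face; lies flat on the bench at the start, somewhere between the robot and the tray. All pads are alike. Origin at its centre (5 mm above the bench when flat); own x along its 80 mm length, y across its 46 mm width, z up. Absent in some starts
- pad5: loose white plastic guide pad, 80 x 46 x 10 mm, 0.05 kg, a broad grey groove with two screw holes along its upper face; lies flat on the bench at the start, somewhere between the robot and the tray. All pads are alike. Origin at its centre (5 mm above the bench when flat); own x along its 80 mm length, y across its 46 mm width, z up. Absent in some starts
- bottle_a: a bystander: green glass wine bottle, 74 mm across, 240 mm tall, upright to the right (-y) of the tray; origin at the centre of its base. Must stay standing
- bottle_b: a bystander: green glass wine bottle, 74 mm across, 240 mm tall, upright to the left (+y) of the tray; origin at the centre of its base. Must stay standing

How it is judged:
On the way, in this order (a step that is already met when the one before it is completed fails the run):
1. the end stop is on the mark (within 4 mm) with both knobs still loose (y of mark_line in the frame of stop_face between -0.004 and 0.004 m and value of joint each of knob_near, knob_far below 0.6 rad), for 0.2 s.
2. both wing knobs are tight (over 1.2 rad) with the stop on the mark (y of mark_line in the frame of stop_face between -0.004 and 0.004 m and value of joint each of knob_near, knob_far above 1.2 rad), for 0.2 s.
3. a first pad lies flat on the tray floor against the stop (((y of pad1 in the frame of stop_face between -0.049 and -0.037 m and angle between pad1's own z axis and vertical below 0.05 rad and x of pad1 in the frame of tray between -0.016 and 0.016 m and height (world z) of pad1 between 0.008 and 0.014 m) or (y of pad2 in the frame of stop_face between -0.049 and -0.037 m and angle between pad2's own z axis and vertical below 0.05 rad and x of pad2 in the frame of tray between -0.016 and 0.016 m and height (world z) of pad2 between 0.008 and 0.014 m) or (y of pad3 in the frame of stop_face between -0.049 and -0.037 m and angle between pad3's own z axis and vertical below 0.05 rad and x of pad3 in the frame of tray between -0.016 and 0.016 m and height (world z) of pad3 between 0.008 and 0.014 m) or (y of pad4 in the frame of stop_face between -0.049 and -0.037 m and angle between pad4's own z axis and vertical below 0.05 rad and x of pad4 in the frame of tray between -0.016 and 0.016 m and height (world z) of pad4 between 0.008 and 0.014 m) or (y of pad5 in the frame of stop_face between -0.049 and -0.037 m and angle between pad5's own z axis and vertical below 0.05 rad and x of pad5 in the frame of tray between -0.016 and 0.016 m and height (world z) of pad5 between 0.008 and 0.014 m))), for 0.2 s.
At the end, for the whole second after the job is handed in: stop within 4 mm of the mark, knobs past 1.2 rad; one pad flat, end within 9 mm of the stop; each other pad leans 0.10-0.45 rad on another, centres 27-53 mm apart, none closer than 27; all within 16 mm of the tray's middle, square to 0.17 rad, within 260 mm of the stop, at rest (all of step 2 and ((y of pad1 in the frame of stop_face between -0.049 and -0.037 m and angle between pad1's own z axis and vertical below 0.05 rad and x of pad1 in the frame of tray between -0.016 and 0.016 m and height (world z) of pad1 between 0.008 and 0.014 m) or (horizontal distance between pad1 and pad2 between 0.027 and 0.053 m and angle between pad1's own z axis and vertical between 0.1 and 0.45 rad) or (horizontal distance between pad1 and pad3 between 0.027 and 0.053 m and angle between pad1's own z axis and vertical between 0.1 and 0.45 rad) or (horizontal distance between pad1 and pad4 between 0.027 and 0.053 m and angle between pad1's own z axis and vertical between 0.1 and 0.45 rad) or (horizontal distance between pad1 and pad5 between 0.027 and 0.053 m and angle between pad1's own z axis and vertical between 0.1 and 0.45 rad)) and x of pad1 in the frame of tray between -0.016 and 0.016 m and y of pad1 in the frame of stop_face between -0.26 and -0.03 m and angle between the y axis of each of pad1, pad2, pad3, pad4, pad5 and the x axis of tray, either way round below 0.17 rad and linear speed of each of pad1, pad2, pad3, pad4, pad5 below 0.02 m/s and height (world z) of each of pad1, pad2, pad3, pad4, pad5 below 0.035 m and ((y of pad2 in the frame of stop_face between -0.049 and -0.037 m and angle between pad2's own z axis and vertical below 0.05 rad and x of pad2 in the frame of tray between -0.016 and 0.016 m and height (world z) of pad2 between 0.008 and 0.014 m) or (horizontal distance between pad2 and pad1 between 0.027 and 0.053 m and angle between pad2's own z axis and vertical between 0.1 and 0.45 rad) or (horizontal distance between pad2 and pad3 between 0.027 and 0.053 m and angle between pad2's own z axis and vertical between 0.1 and 0.45 rad) or (horizontal distance between pad2 and pad4 between 0.027 and 0.053 m and angle between pad2's own z axis and vertical between 0.1 and 0.45 rad) or (horizontal distance between pad2 and pad5 between 0.027 and 0.053 m and angle between pad2's own z axis and vertical between 0.1 and 0.45 rad)) and x of pad2 in the frame of tray between -0.016 and 0.016 m and y of pad2 in the frame of stop_face between -0.26 and -0.03 m and ((y of pad3 in the frame of stop_face between -0.049 and -0.037 m and angle between pad3's own z axis and vertical below 0.05 rad and x of pad3 in the frame of tray between -0.016 and 0.016 m and height (world z) of pad3 between 0.008 and 0.014 m) or (horizontal distance between pad3 and pad1 between 0.027 and 0.053 m and angle between pad3's own z axis and vertical between 0.1 and 0.45 rad) or (horizontal distance between pad3 and pad2 between 0.027 and 0.053 m and angle between pad3's own z axis and vertical between 0.1 and 0.45 rad) or (horizontal distance between pad3 and pad4 between 0.027 and 0.053 m and angle between pad3's own z axis and vertical between 0.1 and 0.45 rad) or (horizontal distance between pad3 and pad5 between 0.027 and 0.053 m and angle between pad3's own z axis and vertical between 0.1 and 0.45 rad)) and x of pad3 in the frame of tray between -0.016 and 0.016 m and y of pad3 in the frame of stop_face between -0.26 and -0.03 m and ((y of pad4 in the frame of stop_face between -0.049 and -0.037 m and angle between pad4's own z axis and vertical below 0.05 rad and x of pad4 in the frame of tray between -0.016 and 0.016 m and height (world z) of pad4 between 0.008 and 0.014 m) or (horizontal distance between pad4 and pad1 between 0.027 and 0.053 m and angle between pad4's own z axis and vertical between 0.1 and 0.45 rad) or (horizontal distance between pad4 and pad2 between 0.027 and 0.053 m and angle between pad4's own z axis and vertical between 0.1 and 0.45 rad) or (horizontal distance between pad4 and pad3 between 0.027 and 0.053 m and angle between pad4's own z axis and vertical between 0.1 and 0.45 rad) or (horizontal distance between pad4 and pad5 between 0.027 and 0.053 m and angle between pad4's own z axis and vertical between 0.1 and 0.45 rad)) and x of pad4 in the frame of tray between -0.016 and 0.016 m and y of pad4 in the frame of stop_face between -0.26 and -0.03 m and ((y of pad5 in the frame of stop_face between -0.049 and -0.037 m and angle between pad5's own z axis and vertical below 0.05 rad and x of pad5 in the frame of tray between -0.016 and 0.016 m and height (world z) of pad5 between 0.008 and 0.014 m) or (horizontal distance between pad5 and pad1 between 0.027 and 0.053 m and angle between pad5's own z axis and vertical between 0.1 and 0.45 rad) or (horizontal distance between pad5 and pad2 between 0.027 and 0.053 m and angle between pad5's own z axis and vertical between 0.1 and 0.45 rad) or (horizontal distance between pad5 and pad3 between 0.027 and 0.053 m and angle between pad5's own z axis and vertical between 0.1 and 0.45 rad) or (horizontal distance between pad5 and pad4 between 0.027 and 0.053 m and angle between pad5's own z axis and vertical between 0.1 and 0.45 rad)) and x of pad5 in the frame of tray between -0.016 and 0.016 m and y of pad5 in the frame of stop_face between -0.26 and -0.03 m and horizontal distance between pad1 and pad2 above 0.027 m and horizontal distance between each of pad1, pad2 and pad3 above 0.027 m and horizontal distance between each of pad1, pad2, pad3 and pad4 above 0.027 m and horizontal distance between each of pad1, pad2, pad3, pad4 and pad5 above 0.027 m); the robot touches nothing.
It fails at once if a green bottle is knocked over (angle between any of bottle_a, bottle_b's own z axis and vertical above 0.5 rad).
Of pad1, pad2, pad3, pad4, pad5 only 3 to 5 are there at a start; the rules pass over those that are not, and their reading is None.
At some moment in a run one of pad1, pad2, pad3, pad4, pad5 may be knocked a few centimetres aside while the robot is not near it.
Once in a run the grip may slacken for a moment while it holds something.
It also fails if it takes over 210 s, if anything falls off the work surface, if the arm or the gripper's body presses on something with over 40 N, if the wrist force passes 120 N, or if a joint passes its speed limit or range.

### The arm

A 6-joint arm with a two-finger parallel gripper is mounted at the origin on the work surface. World frame = base frame: x ahead of the robot, y to its left, z up, the work surface at z = 0. Lengths are in m, angles in rad, forces in N, time in s.
With the tool pointing down it reaches from about 0.35 to 0.975 m from the base axis. Payload 7.1 kg.
Tool frame: the origin (TCP) lies midway between the tips of the shut fingers; the grasp point (between the pads) lies 19 mm behind it; z points along the fingers, x is the direction in which the jaws open and shut, and the axes are right-handed (so a half turn about z gives the same grasp; the last joint's range is limited). The gripper opens to 88 mm and grips with 3 to 60 N. Pads are 20 mm wide; open, the fingers measure 115 mm over their backs; the gripper's body (75 mm by 178 mm) begins 61 mm behind the grasp point.
Start: joints at [-1.271, 0.423, 1.63, -0, 1.089, -0.019], TCP at [0.196, -0.593, 0.223] pointing down, gripper open.
Joint ranges: [-3, 3], [-0.9, 2.11], [0.09, 2.58], [-1.31, 4.45], [0.11, 2.69], [-2.54, 2.54]. Speed limits (rad/s): [2.39, 2.39, 3.01, 3.14, 3.14, 3.14].

### API

Orientations are given as a unit quaternion [w, x, y, z].
In Python, from station import move_pose, movel, movej, command_gripper, wait, inverse_kinematics, read_camera, camera_info, MotionError, job_done, get_time, get_joint_pos, get_qvel, get_effort, get_tcp_pos, get_ee_rot, get_ft_force, get_ft_torque, get_grip_width gives the robot as it stands. Calls block until the motion is done:
- move_pose(position, orientation): joint-space move of the TCP to a pose.
- movel(position, frame=None, v=0.15, until_force=None): straight line of the TCP; frame=None keeps the orientation; v is the mean speed in m/s. With until_force (N) it stops when the force on the tool has changed by that much, and returns True; else False.
- movej(angles): joint-space move.
- command_gripper(opening): opening from 0.0 (shut) to 1.0 (fully open); the grip force is fixed at half the most; returns when the fingers have stopped.
- wait(seconds).
- inverse_kinematics(position, orientation): joint angles nearest the present ones, or None.
- read_camera(name): name is "scene" or "top"; returns the picture (480x640x3 uint8, red, green, blue); there is no depth.
- camera_info(name): a dict with "intrinsics" (3x3 intrinsics, pixels), "T" (4x4, takes a point from camera to world coordinates). Camera axes: x right, y up, looking along -z (the intrinsics and any distortion apply to the point x, -y, -z); pixel columns grow to the right and rows downward; lengths in m; the calibration is good to about 2 mm. A picture is of the moment at which its call begins. camera_info takes no time and is no camera call.
A pose or a line that the arm cannot do raises MotionError and nothing moves.
- job_done(): hands the job in, once; it reports no verdict.
Readings, each from a call of its own:
- get_time(): time.
- get_joint_pos(): joint angles.
- get_qvel(): joint speeds.
- get_effort(): joint torques, N m.
- get_tcp_pos(): TCP position.
- get_ee_rot(): TCP orientation.
- get_ft_force(): force on the tool from outside, world axes, zero at the start.
- get_ft_torque(): the same for the moment, N m.
- get_grip_width(): opening from 0.0 (shut) to 1.0 (fully open).
Only numpy, scipy, OpenCV 4.12 (cv2) and the standard library are available. Lean on these libraries where they do the work, as an engineer would, in place of code of your own. Each camera call takes 0.05 s, during which the arm holds its last target.

## Working session

There is one attempt and no reset: what is moved stays moved. The work goes in short steps, each a Python script; the robot and the scene stay as the last script left them, time stands still between calls to the robot, and variables do not carry over. Pictures are saved under pics/ and viewed, and the job is handed in when it is done.

```bash
ls; mkdir -p pics; python3 - <<'E'
from station import *
import cv2,numpy as np
for n in("scene","top"):
    im=read_camera(n); cv2.imwrite(f"pics/{n}0.png",im[:,:,::-1]); c=camera_info(n); print(n,np.round(c["intrinsics"],2),np.round(c["T"],4),c.keys())
print(get_time(),get_ee_rot(),get_tcp_pos())
E
```

```text
pics
scene [[433.13   0.   323.93]
 [  0.   433.13 241.04]
 [  0.     0.     1.  ]] [[ 0.7955 -0.3369  0.5036  1.083 ]
 [ 0.6059  0.4453 -0.6593 -0.6645]
 [-0.0021  0.8296  0.5583  0.6278]
 [ 0.      0.      0.      1.    ]] dict_keys(['intrinsics', 'T'])
top [[555.46   0.   319.72]
 [  0.   555.46 243.53]
 [  0.     0.     1.  ]] [[-1.4700e-02  9.8550e-01 -1.6920e-01  3.1330e-01]
 [-9.9990e-01 -1.6000e-02 -6.4000e-03  1.0000e-03]
 [-9.0000e-03  1.6910e-01  9.8560e-01  1.4151e+00]
 [ 0.0000e+00  0.0000e+00  0.0000e+00  1.0000e+00]] dict_keys(['intrinsics', 'T'])
0.1 [-4.28202916e-04  8.10365805e-01 -5.85923855e-01 -5.61827876e-04] [ 0.1957441  -0.59300284  0.22196275]
```

View pics/scene0.png

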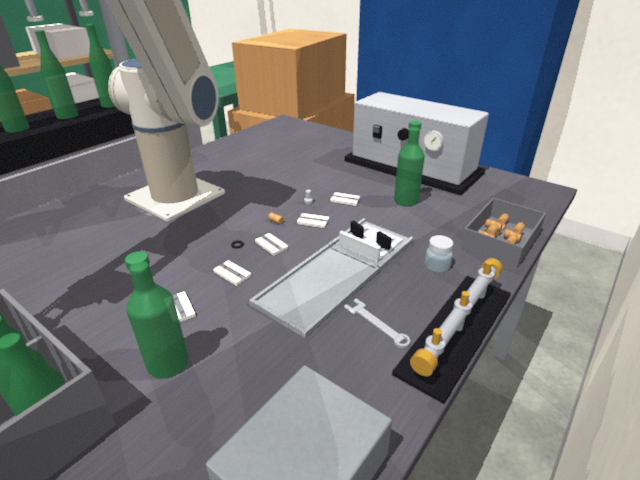

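View pics/top0.png

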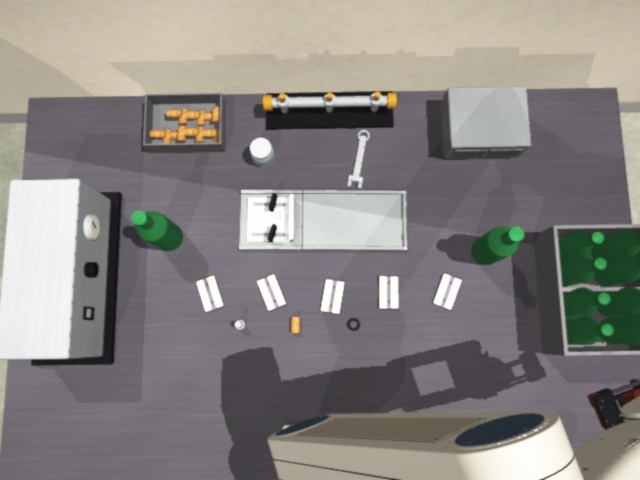

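The scene has five white pads, in a row at about v≈292 (u≈210, 271, 333, 389, 448). The tray spans u 240–407 and v 190–250 in the top view, with the stop at its left end near u≈292. I'll zoom in next.

```bash
cat > h.py <<'E'
from station import *
import cv2,numpy as np
def proj(n,P):
    c=camera_info(n);T=c["T"];K=c["intrinsics"]
    p=np.linalg.inv(T)@np.append(P,1); q=K@np.array([p[0],-p[1],-p[2]]); return q[:2]/q[2]
def ray(n,uv,z):
    c=camera_info(n);T=np.array(c["T"]);K=np.array(c["intrinsics"])
    d=np.linalg.inv(K)@np.array([uv[0],uv[1],1.]); d=T[:3,:3]@np.array([d[0],-d[1],-d[2]]); o=T[:3,3]
    return o+d*(z-o[2])/d[2]
def save(im,name,box=None,s=1):
    if box: im=im[box[1]:box[3],box[0]:box[2]]
    im=cv2.resize(im,None,fx=s,fy=s,interpolation=cv2.INTER_CUBIC); cv2.imwrite("pics/"+name,im[:,:,::-1])
def pads(im,z=0.01,roi=(150,262,540,330)):
    """white pads on the bench in the top picture -> list of (x,y,angle of long axis)"""
    x0,y0,x1,y1=roi
    m=np.zeros(im.shape[:2],np.uint8); s=im[y0:y1,x0:x1].astype(int)
    m[y0:y1,x0:x1]=((s.min(2)>150)&(s.max(2)-s.min(2)<40))*255
    m=cv2.morphologyEx(m,cv2.MORPH_CLOSE,np.ones((7,7)))
    out=[]
    for c in cv2.findContours(m,cv2.RETR_EXTERNAL,cv2.CHAIN_APPROX_NONE)[0]:
        if cv2.contourArea(c)<250: continue
        w=np.array([ray("top",p[0],z)[:2] for p in c])
        (cx,cy),(a,b),t=cv2.minAreaRect((w*1000).astype(np.float32))
        if a<b: t+=90
        mm=cv2.moments(c); g=ray("top",(mm["m10"]/mm["m00"],mm["m01"]/mm["m00"]),z)
        out.append((g[0],g[1],(np.radians(t)+np.pi/2)%np.pi-np.pi/2,max(a,b),min(a,b)))
    return out
E
python3 - <<'E'
from h import *
a=read_camera("top");b=read_camera("scene")
save(a,"t1.png",(230,180,420,262),4); save(b,"s1.png",(240,205,430,340),4)
for p in pads(a): print(np.round(p,4))
for uv in((240,190),(407,190),(240,250),(407,250)): print(ray("top",uv,.014))
E
```

```text
[ 4.19600e-01 -1.91000e-02 -1.90400e-01  8.35833e+01  4.96925e+01]
[ 4.27600e-01 -1.61800e-01 -3.28000e-02  8.34665e+01  4.81550e+01]
[ 0.4312  0.2918  0.3221 83.7361 50.3526]
[ 0.4319  0.1357  0.376  83.8886 50.0256]
[ 0.4272 -0.3097 -0.3903 83.5681 50.3021]
[0.69872795 0.21569993 0.014     ]
[ 0.6912612  -0.21880122  0.014     ]
[0.54036254 0.21418474 0.014     ]
[ 0.53346718 -0.21228749  0.014     ]
```

View pics/t1.png

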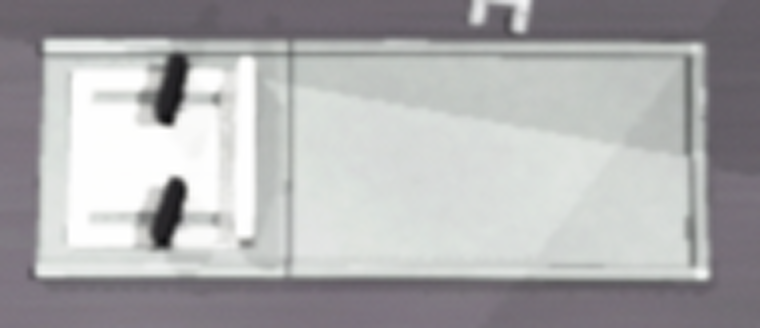

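View pics/s1.png

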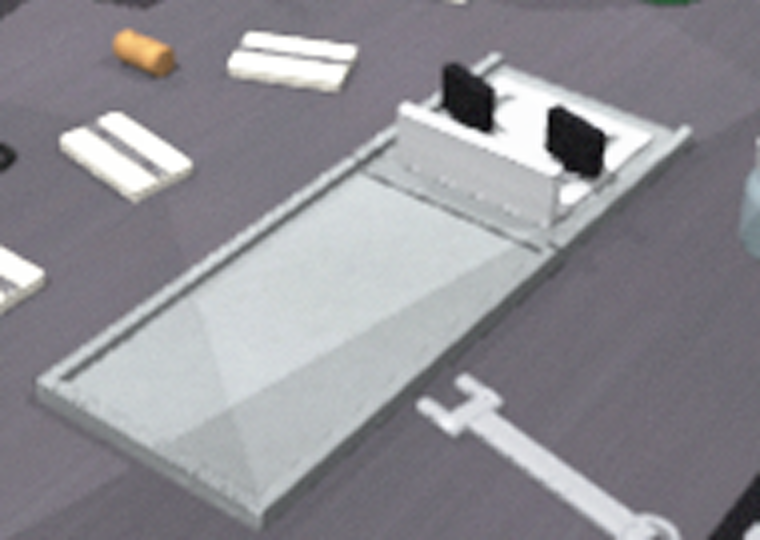

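```bash
python3 - <<'E'
from h import *
a=np.mean([read_camera("top").astype(float) for _ in range(4)],0); b=np.mean([read_camera("scene").astype(float) for _ in range(4)],0)
np.save("top0.npy",a);np.save("scene0.npy",b)
g=a.mean(2)
for v in (192,200,208,216,224,232,240,248):
    print(v,np.round(g[v,286:308]).astype(int))
for u in (255,310,330,350,380): print("col",u,np.round(g[186:198,u]).astype(int),np.round(g[242:256,u]).astype(int))
for v in (200,215,235): print("row",v,np.round(g[v,236:250]).astype(int),np.round(g[v,398:412]).astype(int))
save(np.clip(a,0,255).astype(np.uint8),"t2.png",(234,184,314,256),10)
save(np.clip(b,0,255).astype(np.uint8),"s2.png",(325,215,415,275),8)
E
```

```text
192 [188 188 188 188 189 189 186 180 176 176 177 179 185 188 188 176 144 163
 182 185 184 185]
200 [232 229 233 244 253 254 252 230 183 180 192 200 200 197 199 187 155 175
 193 195 196 196]
208 [221 218 232 248 254 254 253 232 183 177 182 183 184 191 198 197 170 194
 214 220 219 219]
216 [213 212 226 248 253 254 253 229 186 184 186 185 186 193 200 198 171 195
 216 220 218 216]
224 [226 225 241 253 254 254 253 233 192 186 187 188 190 196 202 197 170 198
 220 223 222 221]
232 [229 232 241 252 254 254 253 233 196 190 193 198 201 206 211 192 175 204
 221 223 223 225]
240 [229 231 232 203 160 143 148 166 191 202 205 204 204 208 214 195 177 206
 224 227 226 226]
248 [215 216 216 216 216 215 215 216 215 213 212 212 213 216 207 176 176 197
 205 205 206 207]
col 255 [102  98 100 143 214 231 229 176 187 213 222 238] [220 221 218 220 229 229 216 145 110 112 118 126 129 128]
col 310 [106 103  99 117 163 191 185 147 179 195 197 197] [226 225 220 217 217 220 206 144 104 105 109 119 122 121]
col 330 [105  99  98 127 182 194 184 154 183 196 197 197] [224 223 218 214 213 215 202 139 102 106 113 121 124 123]
col 350 [126 101  97 106 146 186 185 154 184 198 198 198] [220 218 214 209 208 220 212 156 110 106 112 122 125 124]
col 380 [105 101  97 104 144 189 189 152 164 189 195 196] [213 214 213 204 187 206 207 168 106  96 104 114 117 116]
row 200 [122 122 122 121 140 192 214 218 218 217 209 209 248 254] [182 181 170 129 115 166 183 167 129 105 101 100 100 100]
row 215 [122 122 122 136 175 208 219 221 221 221 217 228 251 254] [185 186 176 135 122 167 186 177 132 101  99  99 100 100]
row 235 [123 123 128 158 206 224 226 227 227 226 234 251 254 254] [215 214 205 166 134 142 185 197 168 127 114 116 116 116]
```

View pics/t2.png

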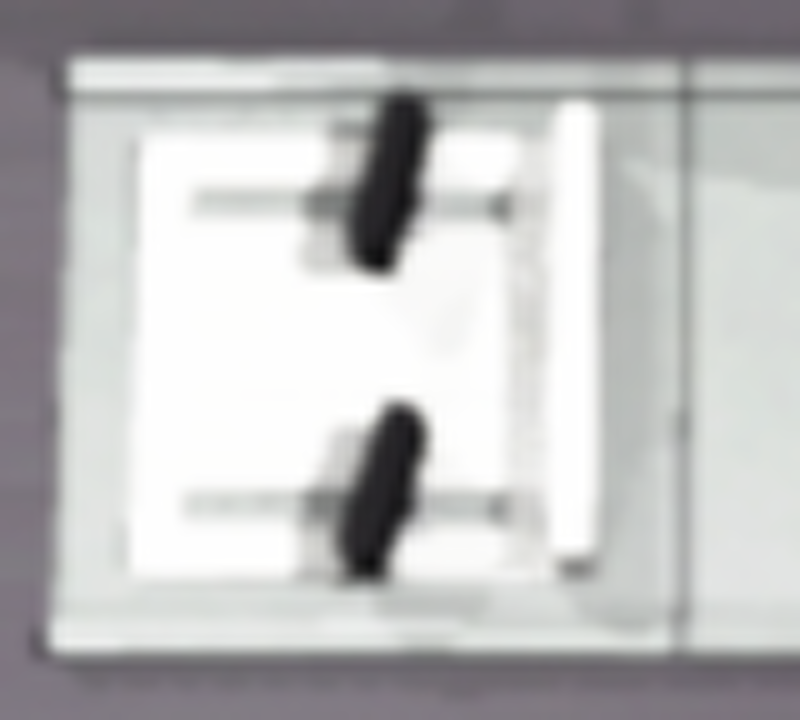

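View pics/s2.png

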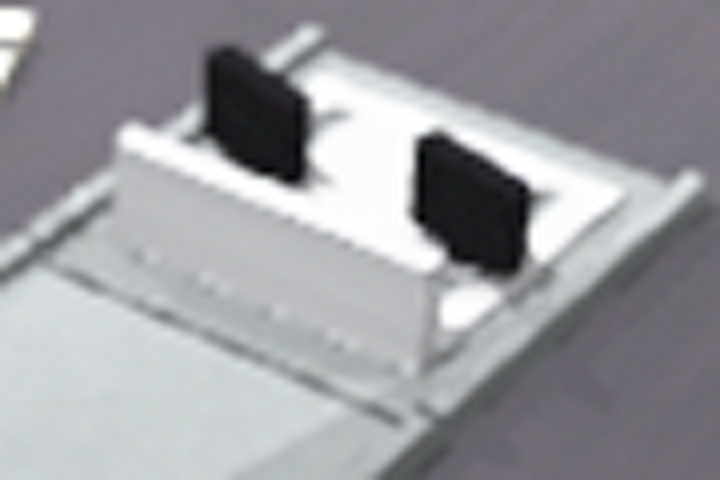

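```bash
python3 - <<'E'
from h import *
a=np.load("top0.npy");g=a.mean(2)
def sub(prof,x0,lev,i): # crossing after index i
    j=i
    while (prof[j]-lev)*(prof[j+1]-lev)>0: j+=1
    return x0+j+(lev-prof[j])/(prof[j+1]-prof[j])
# long outer edges, z=.014
top=[];bot=[];mk=[];st=[];st2=[]
for u in range(310,395):
    p=g[186:198,u]; v=sub(p,186,(p[2]+p[5])/2,2); top.append(ray("top",(u,v),.014)[:2])
    p=g[242:256,u]; v=sub(p,242,(p[6]+p[8])/2 if 0 else 160,4); bot.append(ray("top",(u,v),.014)[:2])
for v in range(198,246):
    p=g[v,298:308]; base=np.interp(np.arange(10),[0,9],[p[:3].mean(),p[6:].mean()]); base=np.where(np.arange(10)<4,p[:3].max(),p[6:].mean())
    w=np.clip(base-p-8,0,None)[2:7]; u=(w*np.arange(300,305)).sum()/w.sum(); mk.append(ray("top",(u,v),.006)[:2])
for v in range(198,238):
    p=g[v,286:300]; u=sub(p,286,(p[5]+p[8])/2,5); st.append(ray("top",(u,v),.046)[:2])
for n,l,ax in(("far",top,1),("near",bot,1),("mark",mk,0),("stop",st,0)):
    l=np.array(l); c=np.polyfit(l[:,ax],l[:,1-ax],1); r=l[:,1-ax]-np.polyval(c,l[:,ax]); c=np.polyfit(l[abs(r)<.003][:,ax],l[abs(r)<.003][:,1-ax],1); print(n,c,r.std(), "at0.61" if ax==0 else"at 0",np.polyval(c,.61 if ax==0 else 0))
# ends
for v in (200,208,215,222,235,243):
    p=g[v,398:412]; i=int(np.argmax(p[5:9]))+5; u=sub(p,398,145,i); u2=sub(g[v,236:246],236,165,0); print(v,ray("top",(u,v),.014)[:2],ray("top",(u2,v),.006)[:2])
# wings: dark blobs
m=((a.max(2)<75)*255).astype(np.uint8); m[:190]=0;m[244:]=0;m[:,:262]=0;m[:,284:]=0
for c in cv2.findContours(m,cv2.RETR_EXTERNAL,cv2.CHAIN_APPROX_NONE)[0]:
    if cv2.contourArea(c)<30: continue
    P=c[:,0,:]; e1=P[P[:,1]<=P[:,1].min()+1].mean(0); e2=P[P[:,1]>=P[:,1].max()-1].mean(0)
    print("wing",e1,e2,ray("top",e1,.051),ray("top",e2,.051), ray("top",e2,.017),ray("top",P.mean(0),.037))
# shadow-free stop from scene: top corners of upright front edge
for uv in((325+118/8,215+148/8),(325+437/8,215+282/8)): print("scene face top",ray("scene",uv,.046))
for uv in((325+60/8,215+270/8),(325+400/8,215+415/8)): print("scene mark floor",ray("scene",uv,.006))
E
```

```text
far [0.02488536 0.69605709] 0.0003965157239247953 at 0 0.6960570856285766
near [0.02411966 0.54029212] 0.00017108280691645087 at 0 0.540292117537254
mark [-0.01657718  0.06496399] 0.00019438252028413101 at0.61 0.05485191291008916
stop [-0.01089429  0.08244741] 0.0001825645847065626 at0.61 0.07580188789337543
200 [ 0.66461374 -0.21401738] [0.67394649 0.21541844]
208 [ 0.64335907 -0.21349783] [0.6525106  0.21588646]
215 [ 0.6248532  -0.21274208] [0.63385307 0.21696422]
222 [ 0.60640358 -0.21344417] [0.61527271 0.21780507]
235 [ 0.57238496 -0.21278245] [0.58095748 0.21800463]
243 [ 0.55156985 -0.21338238] [0.55999433 0.2191614 ]
wing [273.5 225.5] [270.  240.6] [0.59523442 0.12504081 0.051     ] [0.55691884 0.13380788 0.051     ] [0.56299151 0.13711864 0.017     ] [0.5782734  0.13098776 0.037     ]
wing [273.8 194.4] [271.25 209.5 ] [0.67557883 0.1242286  0.051     ] [0.63647646 0.13068859 0.051     ] [0.64453209 0.1339216  0.017     ] [0.65996925 0.1288645  0.037     ]
scene face top [0.56918166 0.07250498 0.046     ]
scene face top [0.68504987 0.07014899 0.046     ]
scene mark floor [0.56022587 0.05507911 0.006     ]
scene mark floor [0.68447941 0.05548531 0.006     ]
```

```bash
cat >> h.py <<'E'
from scipy.spatial.transform import Rotation as Ro
YAW=-0.021            # tray yaw: x axis at angle YAW
C0=np.array([0.6180,0.0])  # tray middle-line point
def Q(th,tilt=0.0):
    """tool down, jaw axis (tool x) at angle th in the world; tilt: turn about tool y"""
    x=np.array([np.cos(th),np.sin(th),0]);z=np.array([0,0,-1.]);y=np.cross(z,x)
    R=Ro.from_matrix(np.c_[x,y,z])*Ro.from_euler('y',tilt)
    q=R.as_quat(); return np.array([q[3],q[0],q[1],q[2]])
ex=np.array([np.cos(YAW),np.sin(YAW)]);ey=np.array([-np.sin(YAW),np.cos(YAW)])
def midx(y): # world x of tray's middle line at world y
    return C0[0]-np.tan(YAW)*y
E
python3 - <<'E'
from h import *
print(get_time())
q=Q(YAW+np.pi/2)
print([np.round(inverse_kinematics([midx(.08),.08,z],Q(t)),2) for z in (.02,.3) for t in (YAW+np.pi/2,YAW-np.pi/2)])
move_pose([0.25,-.5,.42],get_ee_rot())
best=None
for t in (YAW+np.pi/2,YAW-np.pi/2):
    j=inverse_kinematics([midx(.08),.08,.02],Q(t))
    if best is None or abs(j[5])<best[0]: best=(abs(j[5]),t)
t=best[1];print(t)
y=.0805
move_pose([midx(y),y,.30],Q(t)); command_gripper(0.45)
movel([midx(y),y,.08],v=.15)
print(movel([midx(y),y,.022],v=.06,until_force=6),get_tcp_pos())
command_gripper(0.0); print(get_grip_width()*88,get_tcp_pos(),get_ft_force(),get_time())
E
```

```text
0.6
[array([ 0.11,  0.7 ,  1.72, -0.  ,  0.72, -1.44]), array([ 0.11,  0.7 ,  1.72, -0.  ,  0.72,  1.7 ]), array([ 0.11,  0.35,  1.56, -0.  ,  1.24, -1.44]), array([ 0.11,  0.35,  1.56, -0.  ,  1.24,  1.7 ])]
1.5497963267948967
False [0.62001009 0.08054588 0.02236438]
9.992042576916667 [0.61980029 0.08080558 0.02217385] [0.5153191  2.6683728  0.74973173] 8.1583
```

```bash
python3 - <<'E'
from h import *
y=.0595
movel([midx(y),y,.0222],v=.04); wait(.3); print(get_tcp_pos(),get_ft_force())
command_gripper(0.4)
print(get_tcp_pos())
p=get_tcp_pos(); movel([p[0],p[1],.2],v=.2)
move_pose([.35,.25,.4],get_ee_rot())
print(get_time())
a=np.mean([read_camera("top").astype(float) for _ in range(4)],0)
b=read_camera("scene")
np.save("top1.npy",a)
save(a.clip(0,255).astype(np.uint8),"t3.png",(234,184,314,256),10); save(b,"s3.png",(325,215,415,275),8)
g=a.mean(2)
for v in (192,200,208,216,224,232,240,248): print(v,np.round(g[v,290:310]).astype(int))
E
```

```text
[0.61933469 0.05944234 0.02219132] [ 0.49876969  0.97720162 -0.80620767]
[0.61920533 0.05947672 0.02218563]
12.2
192 [169 173 173 173 172 174 174 174 174 174 172 155 122 138 155 158 159 166
 170 171]
200 [252 252 250 231 201 203 212 215 236 250 252 248 206 162 164 167 168 171
 176 179]
208 [252 252 250 231 200 198 208 219 243 251 252 249 220 175 167 168 168 171
 180 193]
216 [252 252 250 232 209 209 213 230 249 252 252 250 223 176 168 167 166 167
 178 193]
224 [251 248 229 204 201 208 205 220 247 252 252 249 216 172 169 171 171 172
 182 196]
232 [248 244 223 203 211 217 210 215 246 252 251 242 201 171 172 175 181 184
 187 193]
240 [251 249 235 219 213 210 213 213 181 142 128 126 136 168 185 187 188 188
 188 192]
248 [200 199 200 200 200 201 201 202 202 202 192 162 161 180 185 184 186 189
 192 192]
```

View pics/t3.png

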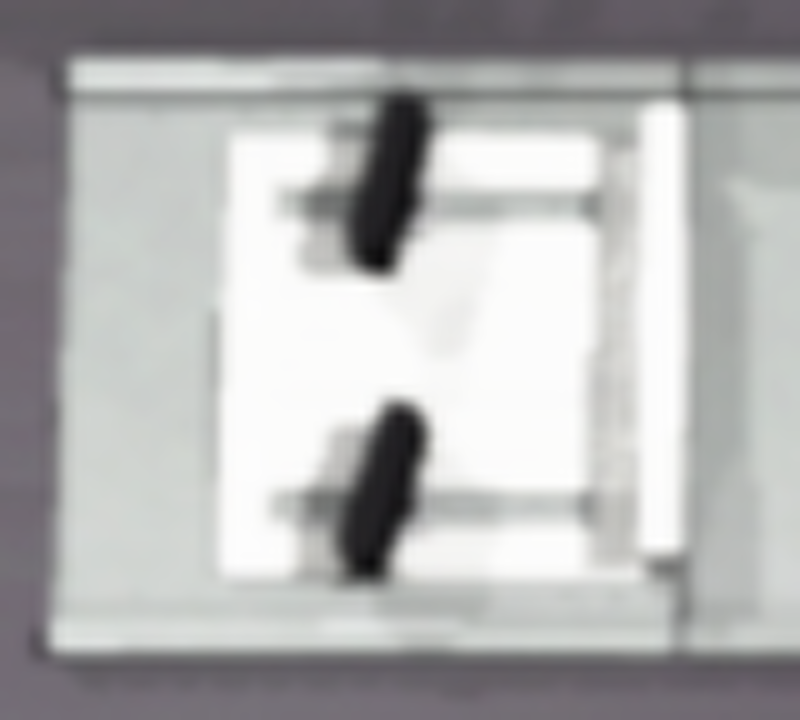

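View pics/s3.png

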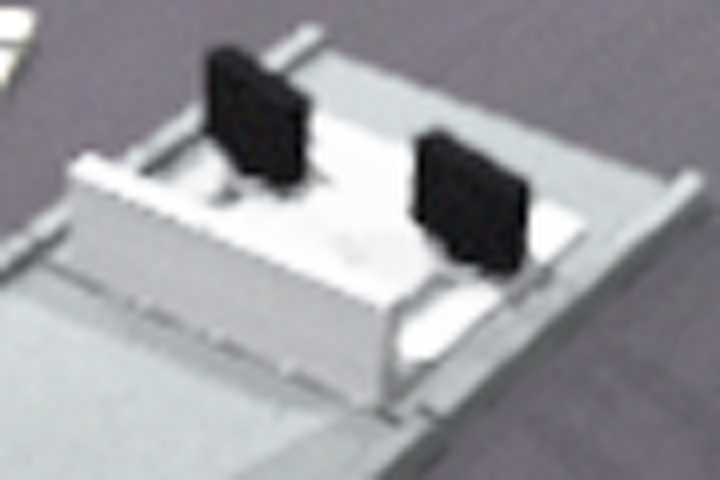

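The stop's face is now in line with the mark: in the scene crop the line shows right at the foot of the face. Next I'll turn the knobs.

```bash
cat > knob.py <<'E'
from h import *
def knob(xy,phi0=0.18):
    command_gripper(0.42)
    t=YAW-phi0+np.pi/2
    move_pose([*xy,.2],Q(t)); movel([*xy,.08],v=.2)
    print("down",movel([*xy,.021],v=.06,until_force=6))
    command_gripper(0.0); print("w",get_grip_width()*88,get_tcp_pos(),np.round(get_ft_force(),1))
    q0=np.array(get_joint_pos()); tgt=q0[5]+(1.42-phi0)
    for f in np.linspace(0,1,7)[1:]:
        q=q0.copy(); q[5]=q0[5]+f*(1.44-phi0); movej(list(q))
        tq=get_ft_torque(); print(round(f,2),np.round(get_joint_pos()[5]-q0[5],3),np.round(tq,2),np.round(get_ft_force(),1),round(get_grip_width()*88,1))
    wait(.2)
    command_gripper(0.42); p=get_tcp_pos(); movel([p[0],p[1],.2],v=.25)
E
python3 - <<'E'
from knob import *
knob((.580,.1305)); print(get_time())
E
```

```text
down False
w 14.026487335451817 [0.58026491 0.13088171 0.02126707] [0.3 2.3 2.2]
0.17 0.206 [ 0.55 -0.13 -0.11] [-0.6  3.2  0.3] 14.2
0.33 0.414 [ 0.81 -0.17 -0.06] [ 0.4  5.6 -0.6] 14.1
0.5 0.625 [ 0.88 -0.26 -0.08] [ 0.6  5.9 -1.2] 14.2
0.67 0.835 [ 0.99 -0.31 -0.08] [ 1.1  5.3 -2. ] 14.3
0.83 1.045 [ 0.95 -0.33 -0.11] [ 1.5  5.9 -2. ] 14.1
1.0 1.255 [ 1.01 -0.38  0.11] [ 2.2  5.3 -2.4] 14.0
19.8583
```

```bash
python3 - <<'E'
from knob import *
knob((.660,.1288)); 
move_pose([.35,.25,.4],get_ee_rot());print(get_time())
a=read_camera("top"); save(a,"t4.png",(234,184,314,256),10);save(read_camera("scene"),"s4.png",(325,215,415,275),8)
E
```

```text
down False
w 14.06061579955005 [0.66022341 0.1292276  0.02126914] [0.7 3.  1.1]
0.17 0.206 [ 0.46 -0.2  -0.07] [ 0.1  2.6 -0.1] 14.1
0.33 0.414 [ 0.65 -0.23 -0.02] [0.9 4.1 0.2] 13.9
0.5 0.623 [ 0.82 -0.41 -0.03] [ 0.8  4.8 -0.9] 13.9
0.67 0.833 [ 0.89 -0.41  0.02] [ 2.4  5.5 -1.3] 14.2
0.83 1.043 [ 1.01 -0.43 -0.01] [ 2.7  5.3 -1.9] 14.1
1.0 1.25 [ 0.68 -0.74  0.14] [ 3.8  4.3 -1.9] 14.2
28.6
```

View pics/t4.png

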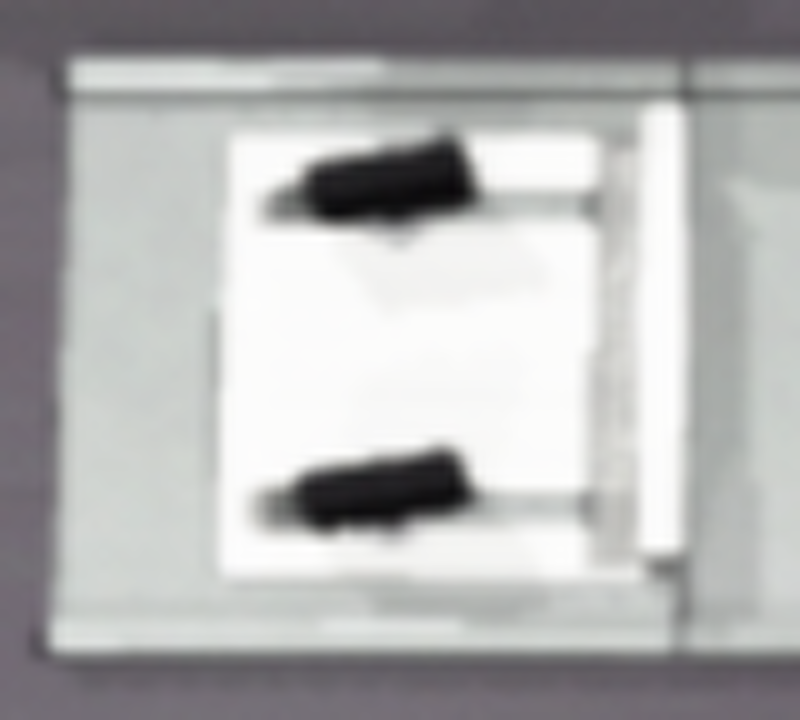

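View pics/s4.png

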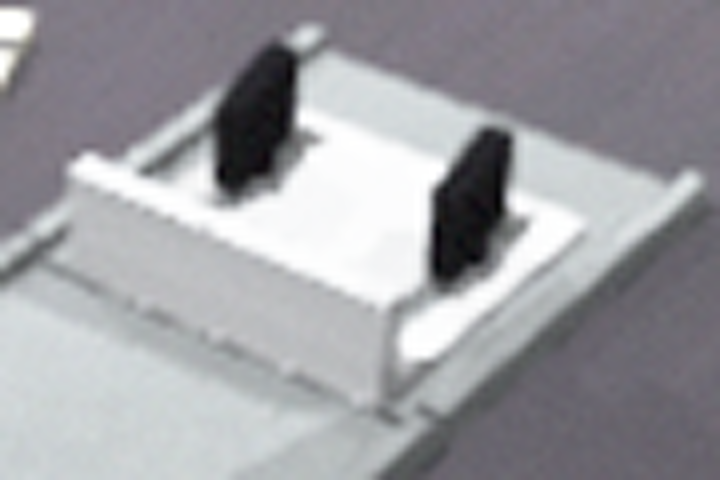

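Both wings now lie at about 1.4 rad. The far ends tilt up by only about 0.14 rad from the tray's long axis, and the stop is still on the mark. Now for the pads; first I'll check whether this parking pose leaves them in view.

```bash
python3 - <<'E'
from h import *
a=read_camera("top"); save(a,"t5.png")
for p in pads(a): print(np.round(p,4))
print(get_joint_pos(), ray("top",(482,260),0),ray("top",(170,247),0))
E
```

```text
[ 4.19500e-01 -1.91000e-02 -1.80200e-01  8.29768e+01  4.96237e+01]
[ 4.27000e-01 -1.61200e-01 -3.28000e-02  8.15193e+01  4.80962e+01]
[ 0.4309  0.2918  0.3214 83.3577 49.8827]
[ 0.4273 -0.3097 -0.3995 83.1454 49.4417]
[ 0.432   0.1357  0.3795 83.2289 49.7638]
[4.009000e-01 4.096000e-01 3.700000e-02 1.691185e+02 9.034490e+01]
[ 5.90835602e-01 -5.52528703e-02  1.81182164e+00  8.65518185e-04
  1.38774503e+00  4.81682244e-01] [ 0.50660222 -0.40543316  0.        ] [0.55343045 0.39780967 0.        ]
```

View pics/t5.png

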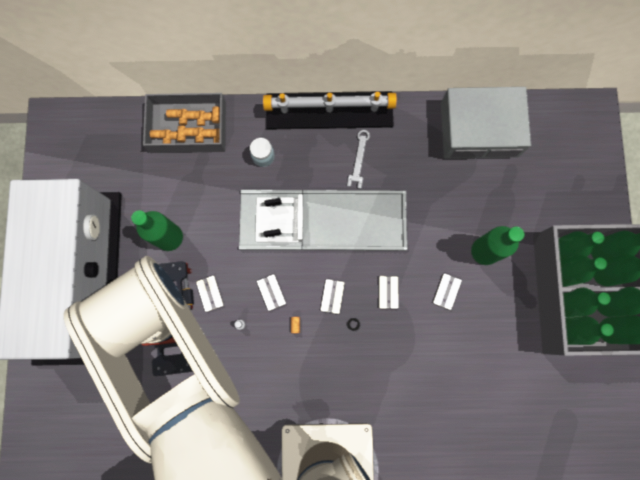

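```bash
cat > pad.py <<'E'
from h import *
F=np.array([midx(.0545),.0545,0.])
EX=np.r_[ex,0];EY=np.r_[ey,0];Z=np.array([0,0,1.])
PZ=.003
def qm(R):
    q=Ro.from_matrix(R).as_quat(); return np.array([q[3],q[0],q[1],q[2]])
def park():
    p=get_tcp_pos()
    move_pose([.35,.25,.4],Q(.1))
def pick(p):
    x,y,t=p[:3]; j1=np.arctan2(y,x)
    c=[t+np.pi/2,t-np.pi/2]; th=min(c,key=lambda a:abs(j1-a))
    command_gripper(.8)
    move_pose([x,y,.2],Q(th)); movel([x,y,.05],v=.25)
    print("touch",movel([x,y,PZ],v=.04,until_force=6),get_tcp_pos()[2])
    command_gripper(0.); w=get_grip_width()*88; print("w",round(w,1))
    p=get_tcp_pos(); movel([p[0],p[1],.2],v=.25)
    return w
def place(s,tau=0.,cz=None,dx=0.):
    """pad centre s m from the stop face along -y, tilt tau, centre height cz"""
    n=np.cos(tau)*Z-np.sin(tau)*EY
    zt=-n; q=qm(np.c_[EX,np.cross(zt,EX),zt])
    if cz is None: cz=.006+.04*np.sin(tau)+.005*np.cos(tau)
    P=F-s*EY+dx*EX; P[2]=cz; P=P-n*(.005-PZ)
    U=np.array([0,0,1.])
    move_pose(P+U*.15,q); print("w carry",round(get_grip_width()*88,1))
    movel(P+U*.03,v=.2)
    print("touch",movel(P-U*.0005,v=.02,until_force=3),"dz",np.round(get_tcp_pos()-P,4),"w",round(get_grip_width()*88,1))
    command_gripper(.75)
    movel(P+n*.03,v=.1); movel(P+U*.2,v=.25); park()
E
python3 - <<'E'
from pad import *
a=read_camera("top"); L=pads(a,roi=(195,262,540,330)); p=min(L,key=lambda p:abs(p[1]+.019)); print(np.round(p,3))
pick(p); place(.042); print(get_time())
a=read_camera("top"); save(a,"t6.png",(234,184,414,256),4);save(read_camera("scene"),"s6.png",(240,205,430,340),4)
for p in pads(a,roi=(195,262,540,330)): print(np.round(p,4))
E
```

```text
[ 4.1900e-01 -1.9000e-02 -1.8000e-01  8.2977e+01  4.9624e+01]
touch False 0.0031661371228641037
w 45.6
w carry 45.9
touch True dz [-0.0001 -0.      0.0001] w 45.5
41.525
[ 4.27000e-01 -1.61200e-01 -3.28000e-02  8.15193e+01  4.80962e+01]
[ 0.4309  0.2918  0.3214 83.3577 49.8827]
[ 0.432   0.1357  0.3795 83.2289 49.7638]
[ 0.4273 -0.3097 -0.3995 83.1454 49.2796]
```

View pics/t6.png

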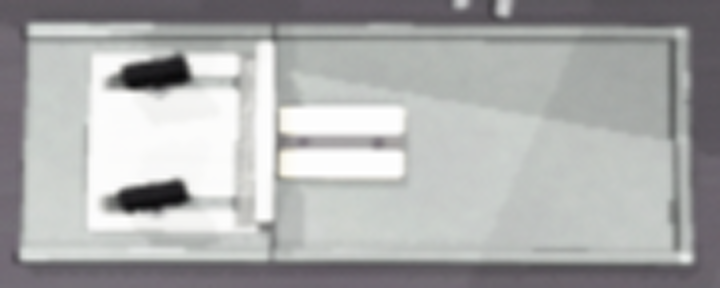

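View pics/s6.png

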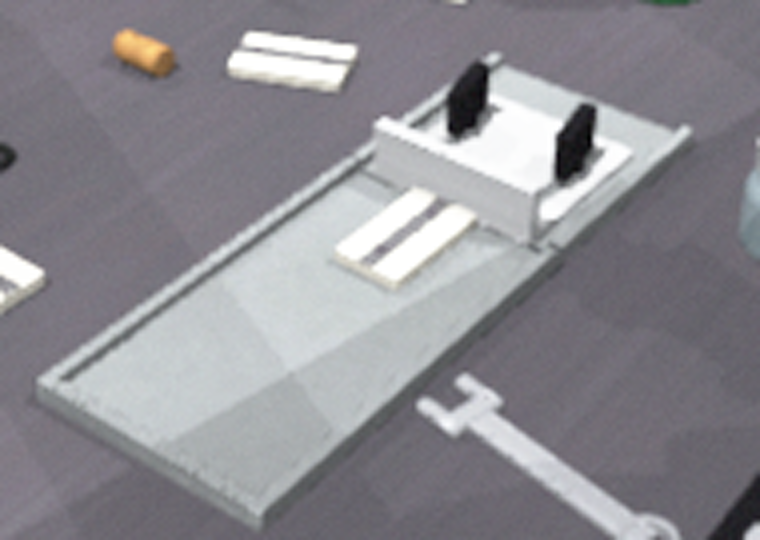

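The first pad lies flat, its left end at the stop (zoomed u 278–405, v 105–180). I'll measure its position.

```bash
cat >> pad.py <<'E'
def traypad(a,z=.016,u0=295,u1=410,thr=238,closev=11):
    s=a.astype(int); m=((s.min(2)>thr)*255).astype(np.uint8); m[:196]=0;m[246:]=0;m[:,:u0]=0;m[:,u1:]=0
    m=cv2.morphologyEx(m,cv2.MORPH_CLOSE,np.ones((closev,3)))
    r=[]
    for c in cv2.findContours(m,cv2.RETR_EXTERNAL,cv2.CHAIN_APPROX_NONE)[0]:
        if cv2.contourArea(c)<150: continue
        w=np.array([ray("top",p[0],z) for p in c])-F; r.append(np.c_[w@EX,w@EY])
    return r
E
python3 - <<'E'
from pad import *
a=read_camera("top"); g=a.mean(2)
print(np.round(g[213,298:340]).astype(int))
for r in traypad(a,u0=303): print("x",r[:,0].min(),r[:,0].max(),"y",r[:,1].min(),r[:,1].max(), cv2.minAreaRect((r*1000).astype(np.float32)))
E
```

```text
[249 252 252 249 210 175 234 246 250 253 253 253 253 253 253 253 253 253
 253 253 253 253 253 253 253 253 253 253 253 253 253 253 253 253 253 252
 241 210 197 199 200 199]
x -0.0217712410442533 0.020641588751078556 y -0.08215310766943316 -0.007300251236272491 ((-0.5707263946533203, -44.80107879638672), (42.13386535644531, 74.84843444824219), 0.2393249124288559)
```

```bash
cat > nxt.py <<'E'
import sys
from pad import *
s,tau,i,yw=map(float,sys.argv[1:5])
a=read_camera("top"); L=pads(a,roi=(195,262,540,330)); p=min(L,key=lambda p:abs(p[1]-yw)); print(len(L),np.round(p,3))
pick(p); place(s,tau); print(get_time())
a=read_camera("top"); save(a,f"t_{int(i)}.png",(234,184,414,256),4);save(read_camera("scene"),f"s_{int(i)}.png",(240,205,430,340),4)
save(a,f"tf_{int(i)}.png")
for p in pads(a,roi=(195,262,540,330)): print(np.round(p,4))
E
python3 nxt.py .087 .222 2 -.161
```

```text
4 [ 4.2700e-01 -1.6100e-01 -3.3000e-02  8.1519e+01  4.7921e+01]
touch False 0.003212259022629317
w 45.5
w carry 45.6
touch True dz [-0.0001  0.      0.0004] w 45.4
54.1417
[ 0.431   0.2918  0.3214 83.3577 49.8827]
[ 0.4272 -0.3096 -0.3995 83.1454 49.4417]
[ 0.432   0.1357  0.3795 83.2289 49.7638]
```

View pics/t_2.png

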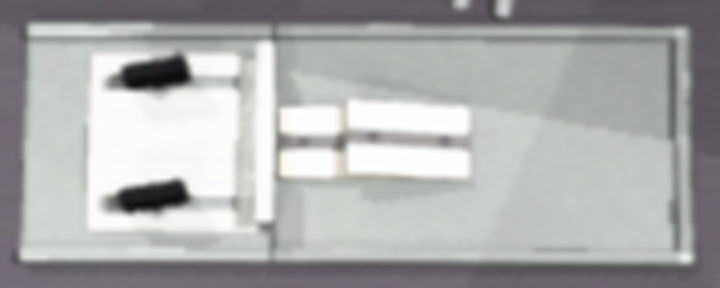

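View pics/s_2.png

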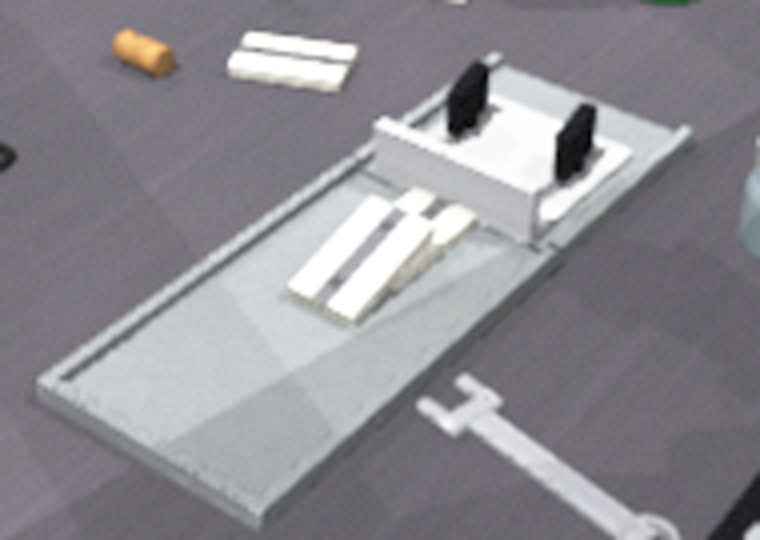

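Pad 2 leans on pad 1, its upper end at zoomed u≈346 and its lower end at u≈470.

```bash
python3 - <<'E'
from pad import *
for u,z in((303.6,.016),(351.5,.0157),(320.5,.0334)):
    w=ray("top",(u,219),z)-F; print(w@EX,w@EY)
E
python3 nxt.py .1295 .225 3 .1357
```

```text
-0.0007952611001285103 -0.0038916391588694017
-0.0001980991135689391 -0.12723160471293968
-0.004389041205479879 -0.0475810652370576
3 [ 0.432  0.136  0.38  83.229 49.764]
touch False 0.0031725848237843177
w 45.8
w carry 45.6
touch True dz [-0.      0.0001  0.0003] w 45.8
66.35
[ 0.4309  0.2918  0.3214 83.3577 49.8827]
[ 0.4273 -0.3097 -0.3995 83.1454 49.4417]
```

View pics/t_3.png

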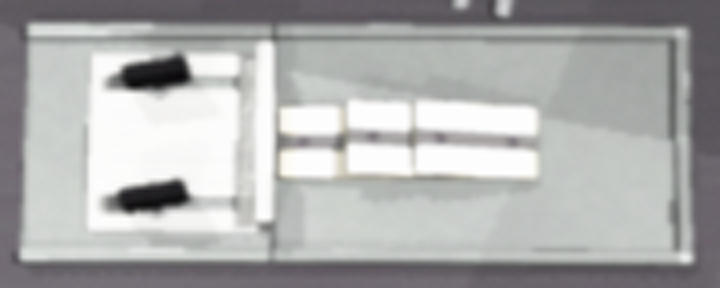

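View pics/s_3.png

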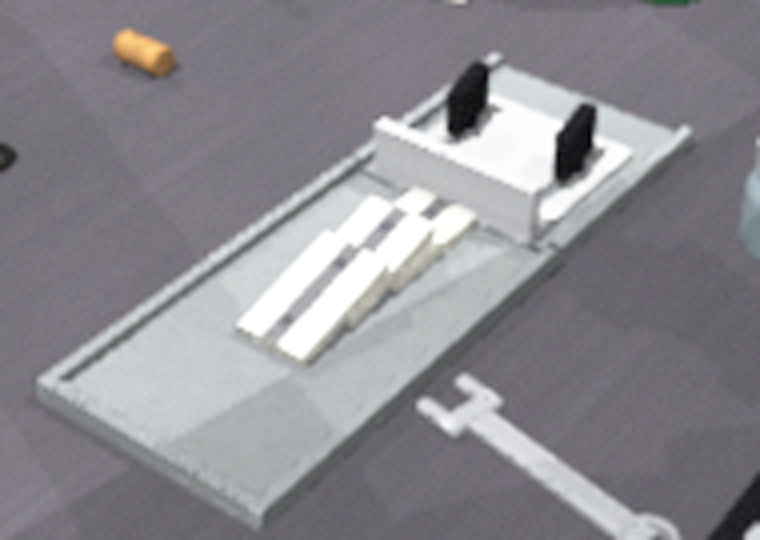

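Pad 3 is on in the same way, its upper end at zoomed u≈414 and its lower end at u≈538. On to pad 4.

```bash
python3 nxt.py .1715 .225 4 .2918
```

```text
2 [ 0.431  0.292  0.321 83.358 49.883]
touch False 0.0032252270885380976
w 45.5
w carry 45.7
touch True dz [-0.0001  0.      0.0006] w 45.8
79.3
[ 0.4273 -0.3096 -0.3995 83.1454 49.4417]
```

View pics/t_4.png

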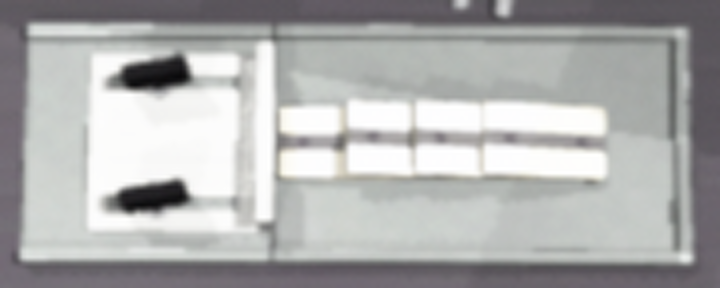

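View pics/s_4.png

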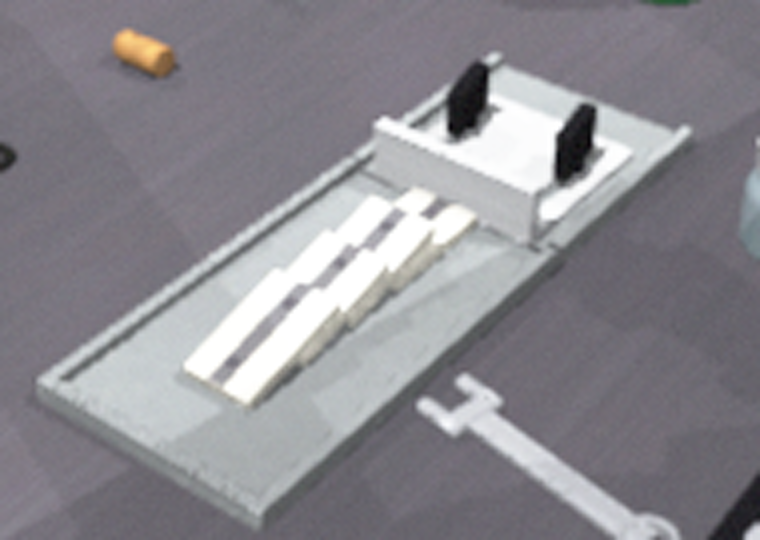

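Pad 4 is on, its lower end at zoomed u≈606. The tray's end rim starts at about u≈672, so I'll check whether the last pad has room.

```bash
python3 - <<'E'
from pad import *
a=read_camera("top").mean(2)
for v in(213,226): print(np.round(a[v,380:412]).astype(int))
for u,z in((351.5,.0157),(368.5,.0157),(385.4,.0157),(354.6,.0334),(401.0,.006),(402.8,.014),(406,.014)):
    w=ray("top",(u,219),z)-F; print(u,np.round([w@EX,w@EY],4))
E
```

```text
[253 252 252 251 244 211 176 170 170 170 171 170 170 169 169 167 167 168
 168 169 159 120 109 153 168 162 124  96  89  88  88  90]
[253 253 253 253 251 232 201 199 197 197 197 199 199 198 198 197 196 197
 198 199 197 186 149 148 176 178 140 106 101 104 106 104]
351.5 [-0.0002 -0.1272]
368.5 [-0.    -0.171]
385.4 [ 2.000e-04 -2.144e-01]
354.6 [-0.004  -0.1343]
401.0 [ 0.0025 -0.2558]
402.8 [ 0.0007 -0.2594]
406 [ 0.0008 -0.2676]
```

```bash
python3 nxt.py .213 .228 5 -.3096
```

```text
1 [ 0.427 -0.31  -0.399 83.145 49.28 ]
touch False 0.0032152462043204613
w 45.8
w carry 45.9
touch True dz [-0.0001  0.      0.0009] w 45.9
92.8583
```

View pics/t_5.png

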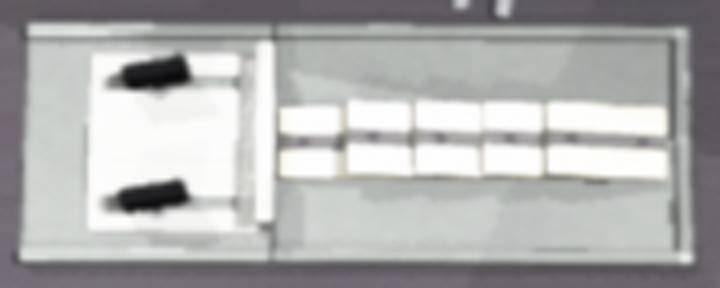

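View pics/s_5.png

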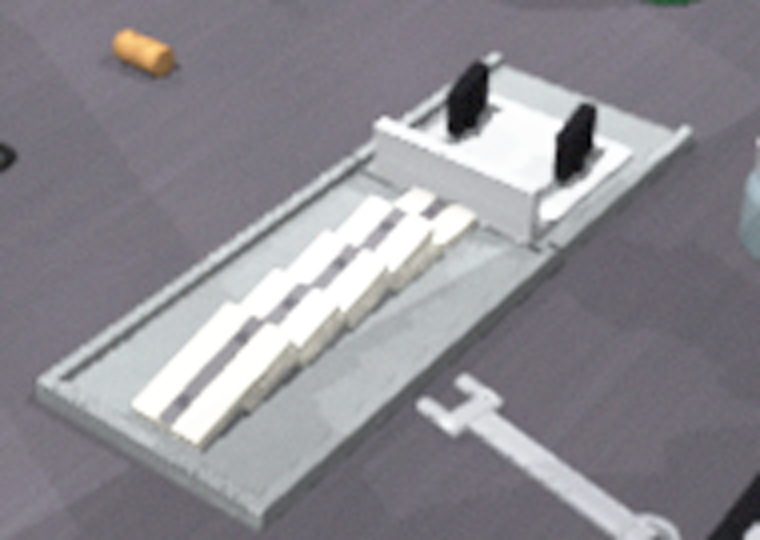

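View pics/tf_5.png

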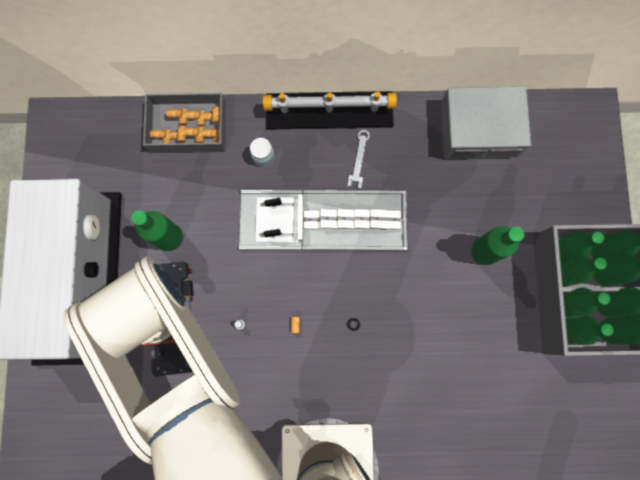

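```bash
python3 - <<'E'
from pad import *
a=read_camera("top")
m=((a.max(2)<75)*255).astype(np.uint8); m[:190]=0;m[244:]=0;m[:,:255]=0;m[:,290:]=0
for c in cv2.findContours(m,cv2.RETR_EXTERNAL,cv2.CHAIN_APPROX_NONE)[0]:
    if cv2.contourArea(c)<30: continue
    # upper (far) outline = top face's edge at z .051
    us=sorted(set(c[:,0,0]))[2:-2]; P=np.array([ray("top",(u,c[c[:,0,0]==u][:,0,1].min()),.051)[:2] for u in us])
    k=np.polyfit(P[:,1],P[:,0],1)[0]; print("knob turn",np.pi/2+np.arctan(k)+YAW, "or",np.pi/2-abs(np.arctan(k))-YAW)
for u,z in((303.5,.016),(320.5,.0334),(337.6,.0334),(354.7,.0334),(370.5,.0334),(400.7,.0157)):
    w=ray("top",(u,219),z)-F; print(u,np.round(w@EY,4))
print(get_time(),get_ft_force())
job_done()
E
```

```text
knob turn 1.4215636132983573 or 1.4635636132983572
knob turn 1.3710503563374516 or 1.4130503563374515
303.5 -0.0036
320.5 -0.0476
337.6 -0.0911
354.7 -0.1345
370.5 -0.1746
400.7 -0.2537
93.0083 [0.57345418 0.15542666 0.93522642]
the job is handed in; nothing more can be done
```

The tray is set and loaded, and I handed the job in at about 93 s of the 210 s allowed. `job_done()` reports no verdict, so the checks below are my own, from the last pictures.

- **Stop:** I slid it about 21 mm. In both views its face lines up with the scribed line to about 1 mm, and it has not moved since.
- **Knobs:** I turned both clockwise until the turning torque changed direction at the end, which suggests the end stops. The wings measure roughly 1.37–1.42 rad in the last picture.
- **Pads:** All five are placed on the tray's middle line.
    - The first lies flat, but with a gap of about 3.5–4 mm to the stop rather than touching it. That is inside the 9 mm limit.
    - The other four overlap in roof-tile fashion, each tilted about 0.22 rad. The upper ends are about 43 mm apart, and 40 mm for the last pair.
    - I set the last pad slightly closer because room at the tray's end was short; its end is about 5 mm from the rim. In the pictures every lower end looks down on the floor.
- **Bottles and arm:** Both bottles are standing and the arm is parked clear of everything. The grip held every pad through each carry, and no pad was seen to be knocked aside.

One reading was off: both knob grips closed at 14 mm on the 12 mm wings, so the fingers were slightly askew. The knobs still turned as intended.

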